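# Uncover the pot, park its lid, and put the potato in

### The job

Take the lid off the metal-grey cooking pot (not the orange one) and lay it, without dropping it, right way up on the sloped black wire lid rest, lying flat on both rails and centred between them. Then put the potato from the white board into the grey pot. Leave the grey pot standing where it is, and do not disturb the orange casserole, its lid, the pepper mill or the jar.

Things in the scene. Friction and masses are not known exactly. Their poses are not given: they have to be found in the camera images.
- pot: Round grey aluminium pot, loose, 1.5 kg, 170 mm outer diameter, 85 mm high, wall 4 mm, floor 5 mm thick. Two side loop handles along its own +y and -y reach 117 mm from the axis, about 64 mm up. Origin: centre of its underside; z up.
- pot_lid: Loose grey lid of that pot, about 0.35 kg, 180 mm diameter, with a black knob on top. Origin: on the axis, at the underside of its flange, which sits on the pot's rim (85 mm up) at the start; z up through the knob. A 154 mm diameter plug reaches 6 mm below the origin into the mouth; flange 4 mm thick, low dome up to 20 mm above the origin.
- pot_lid_knob (a point): Middle of the grey lid's black knob head, 47 mm above the lid's origin on its axis. The head is an upright cylinder, 36 mm diameter, 22 mm tall (36 to 58 mm above the lid's origin), on a 20 mm diameter stem; free of the dome by 16 mm.
- rest_deck: Sloped deck of the black wire lid rest (fixed): two round rails, 10 mm thick, along own x from -105 to +85 mm, centred at y = +45 and -45 mm. Origin: on the plane of the rail tops, midway between them, 75 mm above the table. x climbs away from the robot side at 0.31 rad; z is square to the rails, leaning to the robot. A lid laid centrally has its origin 6 mm above this along z.
- rest_stop (a point): Middle of the stop bar across the low end of the lid rest, 10 mm thick, at x = -107 mm, z = +14 mm in the deck's frame; it stands up to 19 mm above the rail tops.
- potato: Brown potato, a smooth rigid ellipsoid 92 mm long (own x) by 60 mm wide (y) by 48 mm high (z), 0.2 kg. Origin: its centre. Lies flat on the white board.
- board: White cutting board (fixed), 130 mm (x) by 170 mm (y), 12 mm thick. Origin: centre of the underside.
- casserole: Orange casserole, same shape and size as the grey pot; bystander. Origin: centre of its underside.
- casserole_lid: Orange lid with brass knob on the casserole, same shape as the grey lid; bystander. Origin: on the axis at the underside of its flange.
- mill: Black pepper mill, 190 mm tall, 60 mm diameter, standing loose; bystander. Origin: centre of its underside.
- jar: Amber jar with red cap, 110 mm tall, 72 mm diameter, standing loose; bystander. Origin: centre of its underside.
Not all that is in view belongs to the job. What is shaped like the potato but blue or purple is not meant.

How it is judged:
By the outcome, as a careful person would: the job done as asked, in the order asked, and still so for the second after the job is handed in, with the robot touching nothing.
It also fails if it takes over 61 s, if anything falls off the work surface, if the arm or the gripper's body presses on something with over 40 N, if the wrist force passes 120 N, or if a joint passes its speed limit or range.

### The arm

A 6-joint arm with a two-finger parallel gripper is mounted at the origin on the work surface. World frame = base frame: x ahead of the robot, y to its left, z up, the work surface at z = 0. Lengths are in m, angles in rad, forces in N, time in s.
With the tool pointing down it reaches from about 0.35 to 0.925 m from the base axis. Payload 6.4 kg.
Tool frame: the origin (TCP) lies midway between the tips of the shut fingers; the grasp point (between the pads) lies 19 mm behind it; z points along the fingers, y is the line along which they close (so a half turn about z gives the same grasp; the last joint's range is limited). The gripper opens to 94 mm and grips with 3 to 60 N. Pads are 16 mm wide; open, the fingers measure 119 mm over their backs; the gripper's body (75 mm by 177 mm) begins 78 mm behind the grasp point.
Start: joints at [1.053, 0.245, 1.558, -0, 1.339, -0.174], TCP at [0.219, 0.612, 0.205] pointing down, gripper open.
Joint ranges: [-3.13, 3.13], [-1.02, 2.26], [0.13, 2.54], [-0.95, 4.09], [0.21, 2.88], [-2.74, 2.74]. Speed limits (rad/s): [2.57, 2.57, 3.14, 3.14, 3.14, 3.14].

### API

Orientations are given as a unit quaternion [w, x, y, z].
In Python, from rig import * gives the robot as it stands. The module is installed in compiled form; this text tells all that it offers.
- The arm moves only by the tool arm_command, never from a script. Its argument "moves" is a list of rows, each an object of numbers: "dx", "dy", "dz": the shift along the tool's x, y, z in cm; "twist": the turn about the tool's z in rad; "hand": the finger opening in cm, from 0 to 9.4. In form: [{"dx": .., "dy": .., "dz": .., "twist": .., "hand": ..}, ...]. A call has 1 to 20 rows; each row shifts and turns the commanded pose from where the row before left it, along the tool's axes as they then stand; what a row does not reach is not made up. A row lasts 1/8 s, in which the tool goes at most 62.5 mm and 10.7 degrees, less where a joint would pass 70% of its speed; a pose out of reach is approached as far as the arm can. A call with a gripper value outside its range is refused whole. The fingers move at their own pace and stop on an object; "force" is the grip in N (left out, the last holds). Time passes only in rows, so rows that do not move let the fingers close. It gives the time, the measured TCP pose, the force, the opening and the grip force at its end, in the units of the state.
- get_state(): the state, without advancing time (a new reading comes with each control period).
- snapshot(name): name is "scene" or "top"; returns the picture (480x640x3 uint8, red, green, blue); there is no depth.
- camera_params(name): a dict with "K" (3x3 intrinsics, pixels), "origin" and "orientation" of the camera in the world. Camera axes: x right, y down, z forward; pixel columns grow to the right and rows downward; lengths in m; the calibration is good to about 2 mm. A picture is of the moment at which its call begins. camera_params takes no time and is no camera call.
- hand_in(): hands the job in; it is judged then, once.
The state is a dict: "clock": time; "qpos": joint angles; "qvel": joint speeds; "joint_efforts": joint torques, N m; "eef_pos": TCP position; "tool_rot": TCP orientation; "force": force on the tool from outside, world axes, zero at the start; "ft_torque": the same for the moment, N m; "width": finger opening in m; "grasp_force": force on a finger pad.
Only numpy, scipy, OpenCV 4.12 (cv2) and the standard library are available. Lean on these libraries where they do the work, as an engineer would, in place of code of your own. Each camera call takes 0.05 s, during which the arm holds its last target. There are 200 camera calls.

## Working session

There is one attempt and no reset: what is moved stays moved. The work goes in short steps, Python scripts to look and compute and a tool call to move; the robot and the scene stay as the last step left them, time stands still between calls to the robot, and variables do not carry over. Pictures are saved under pics/ and viewed, at most 12 in all, crops included, and the job is handed in when it is done.

Besides the shell and the picture viewer there is one more tool, called after "Request:" as name(argument=value, ...), one argument or row to a line, values as JSON. arm_command: Moves the arm, as the interface text tells. Its arguments: {"type":"object","properties":{"moves":{"type":"array"},"force":{"type":"number"}},"required":["moves"]}

```bash
mkdir -p pics
python3 - <<'E'
from rig import *
import cv2
s=get_state(); print(s)
for n in ("scene","top"):
    im=snapshot(n); cv2.imwrite(f"pics/{n}0.png",im[:,:,::-1]); p=camera_params(n); print(n,p)
E
```

```text
{'clock': 0.0, 'qpos': array([ 1.05291416e+00,  2.45807632e-01,  1.55900415e+00, -4.32031904e-05,
        1.33870678e+00, -1.74112822e-01]), 'qvel': array([ 0.00114775,  0.00100408, -0.0014346 ,  0.00034128, -0.000847  ,
       -0.00014629]), 'joint_efforts': array([-1.71745196e-03, -4.15834415e+01, -3.14597440e+01,  6.83301967e-02,
        3.32262134e-02, -1.32151931e-04]), 'eef_pos': array([0.21878411, 0.61143016, 0.20435479]), 'tool_rot': array([-3.06800109e-04,  1.71034555e-01,  9.85264560e-01, -9.13016412e-04]), 'force': array([-0.59676093, -0.36435131,  0.28942613]), 'ft_torque': array([ 0.01654179, -0.0243299 ,  0.02611928]), 'grasp_force': 0.0, 'width': 0.0939164819135493}
scene {'K': array([[561.09286835,   0.        , 316.9113233 ],
       [  0.        , 561.09286835, 234.54084511],
       [  0.        ,   0.        ,   1.        ]]), 'origin': array([ 1.44669044, -0.15291429,  0.92557254]), 'orientation': array([-0.3172141 ,  0.70378218,  0.57425494, -0.27257498])}
top {'K': array([[580.92037548,   0.        , 321.06008383],
       [  0.        , 580.92037548, 243.79544865],
       [  0.        ,   0.        ,   1.        ]]), 'origin': array([ 0.34345681, -0.01110254,  1.22001131]), 'orientation': array([-0.0582844 ,  0.7112792 , -0.69877187,  0.04901729])}
```

View pics/scene0.png

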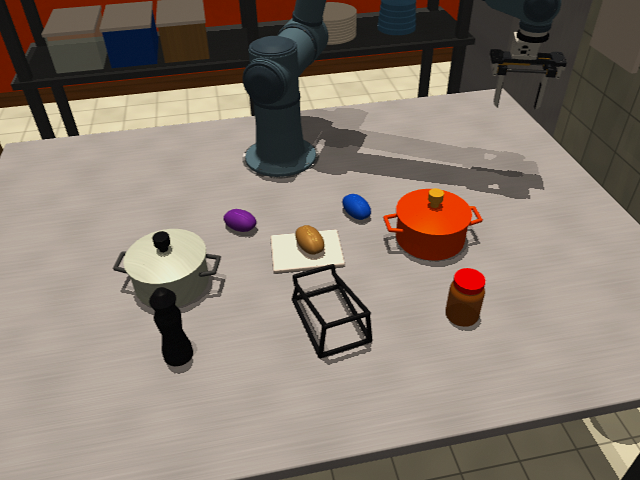

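View pics/top0.png

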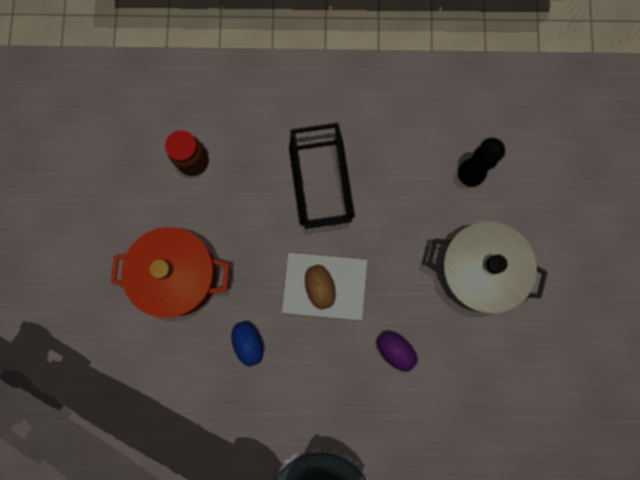

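The grey pot is at top px (490,267) with its knob at (496,264), and the orange one is at (168,272). Three things are potato-shaped: brown at (320,287) on the white board, blue at (247,343) and purple at (397,350). The brown one and the grey pot fit the description. The lid rest is at about (322,175) and the mill at (472,172). I'll confirm in one enlarged crop and measure.

```bash
cat > h.py <<'E'
from rig import *
import cv2, numpy as np
from scipy.spatial.transform import Rotation as R
def cam(n):
    p=camera_params(n); return p["K"],np.array(p["origin"]),R.from_quat(np.array(p["orientation"])[[1,2,3,0]]).as_matrix()
def ray(n,uv):
    K,o,M=cam(n); d=M@np.linalg.solve(K,[uv[0],uv[1],1.]); return o,d/np.linalg.norm(d)
def onz(n,uv,z):
    o,d=ray(n,uv); return o+d*(z-o[2])/d[2]
def proj(n,P):
    K,o,M=cam(n); q=K@(M.T@(np.asarray(P,float)-o)); return q[:2]/q[2]
def tri(a,b):
    A=0;B=0
    for n,uv in (("scene",a),("top",b)):
        o,d=ray(n,uv); Q=np.eye(3)-np.outer(d,d); A=A+Q; B=B+Q@o
    return np.linalg.solve(A,B)
def blob(mask,box):
    x0,y0,x1,y1=box; m=np.zeros(mask.shape,np.uint8); m[y0:y1,x0:x1]=mask[y0:y1,x0:x1]*255
    cs,_=cv2.findContours(m,cv2.RETR_EXTERNAL,cv2.CHAIN_APPROX_NONE); c=max(cs,key=cv2.contourArea)
    M=cv2.moments(c); return np.array([M["m10"]/M["m00"],M["m01"]/M["m00"]]),c
E
python3 - <<'E'
from h import *
np.set_printoptions(precision=4,suppress=True)
t=cv2.imread("pics/top0.png"); s=cv2.imread("pics/scene0.png")
cv2.imwrite("pics/crop.png",cv2.resize(t[110:330,280:560],None,fx=2.7,fy=2.7,interpolation=cv2.INTER_CUBIC))
dk=lambda i:i.max(2)<45
kt,_=blob(dk(t),(480,250,512,280)); ks,_=blob(dk(s),(148,228,176,254))
print("knob",kt,ks,"tri",tri(ks,kt),"z.132",onz("top",kt,.085+.050),onz("scene",ks,.132))
h=cv2.cvtColor(t,cv2.COLOR_BGR2HSV)
lid=(t.min(2)>95)
c,cc=blob(lid,(440,215,545,320)); (e,ax,an)=cv2.fitEllipse(cv2.convexHull(cc)); print("lid",e,ax,onz("top",e,.088))
po=(h[...,1]>110)&(h[...,0]<25)&(h[...,2]>50)
c,cc=blob(po,(295,255,350,320)); e=cv2.fitEllipse(cc); print("potato",c,e,onz("top",c,.036))
v=np.array([-np.sin(np.radians(e[2])),np.cos(np.radians(e[2]))])
a=onz("top",c+20*v,.036)-onz("top",c-20*v,.036); print("axis ang",np.arctan2(a[1],a[0]))
hs=cv2.cvtColor(s,cv2.COLOR_BGR2HSV); c2,_=blob((hs[...,1]>110)&(hs[...,0]<25)&(hs[...,2]>50),(285,215,335,265)); print("pot scene",onz("scene",c2,.036))
# rest
m=np.zeros(t.shape[:2],np.uint8); m[115:235,280:362]=(dk(t)*255)[115:235,280:362]
cs,hi=cv2.findContours(m,cv2.RETR_CCOMP,cv2.CHAIN_APPROX_NONE)
for c,q in zip(cs,hi[0]):
    A=cv2.contourArea(c)
    if A>100: print(A,q[3],cv2.approxPolyDP(c,4,True).reshape(-1,2).tolist())
E
```

```text
knob [495.4062 263.6881] [161.2818 240.9192] tri [ 0.478  -0.3242  0.1285] z.132 [ 0.4772 -0.3225  0.135 ] [ 0.4824 -0.3233  0.132 ]
lid (489.2699890136719, 272.942626953125) (73.83780670166016, 91.33466339111328) [ 0.4646 -0.3236  0.088 ]
potato [319.6256 286.7542] ((319.6351318359375, 286.77886962890625), (26.094558715820312, 43.37165069580078), 163.73756408691406) [0.4359 0.0074 0.036 ]
axis ang 0.3026747700549734
pot scene [0.436  0.0086 0.036 ]
5278.0 -1 [[337, 123], [291, 130], [289, 152], [299, 222], [305, 228], [349, 222], [354, 215]]
2816.5 2 [[334, 144], [346, 213], [308, 220], [297, 151]]
537.5 2 [[335, 128], [332, 141], [296, 144], [296, 132]]
```

View pics/crop.png

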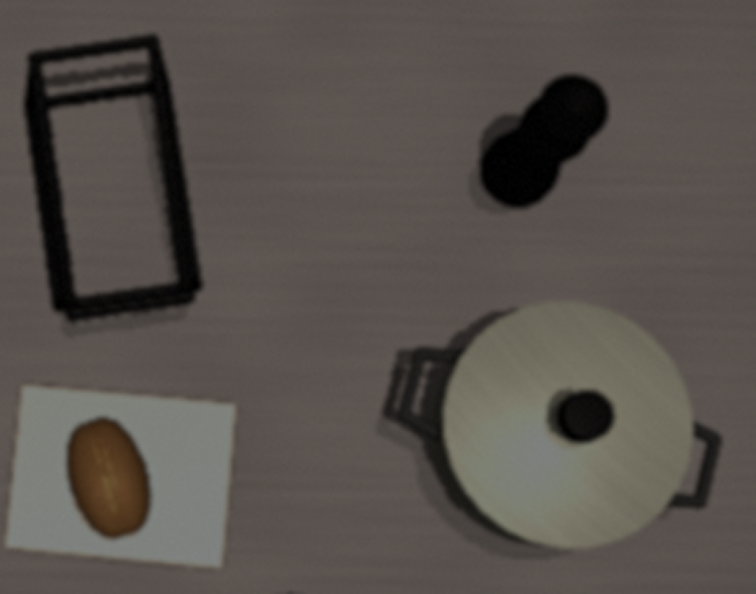

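The crop confirms the grey pot with its black knob and the brown potato on the white board. The lid rest's frame is clear, with its high end at the top of the crop. I need a closer look at the rest in the scene view.

Run:
```python
from h import *
s=cv2.imread("pics/scene0.png"); t=cv2.imread("pics/top0.png")
a=cv2.resize(s[260:360,285:380],None,fx=4,fy=4,interpolation=cv2.INTER_CUBIC)
b=cv2.resize(t[118:233,283:361],None,fx=4,fy=4,interpolation=cv2.INTER_CUBIC)
c=np.zeros((460,380+312,3),np.uint8); c[:400,:380]=a; c[:,380:]=b
cv2.imwrite("pics/rest.png",np.clip(c*1.6,0,255).astype(np.uint8))
lid=t.min(2)>75
c,cc=blob(lid,(440,215,545,320)); e=cv2.minEnclosingCircle(cc); print("lid",e,onz("top",e[0],.087))
```

```text
lid ((492.0, 267.0), 73.5392074584961) [ 0.47651257 -0.32951477  0.087     ]
```

View pics/rest.png

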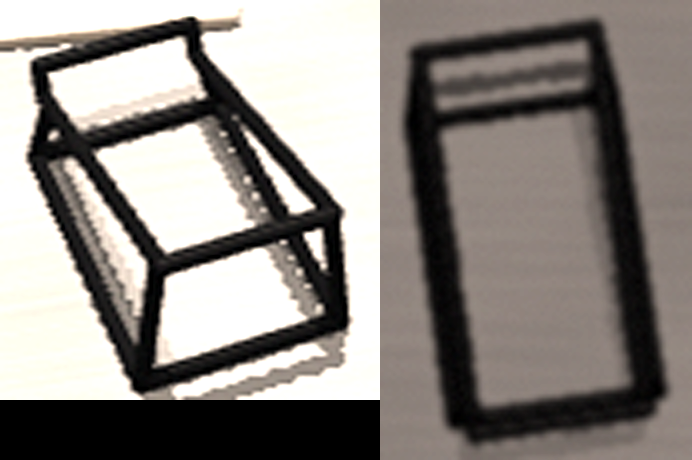

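The scene panel shows the stop bar's ends at px (294.5,276.5) and (333.3,266.5), and the high bar's ends at (325,325.5) and (368,313.2). In the top view the high bar's ends are (292.5,130.5) and (337.5,125.5), and the stop bar's are (302.3,222.5) and (351.8,215.5).

```bash
cat > rest.py <<'E'
from h import *
np.set_printoptions(precision=4,suppress=True)
HL=tri((368,313.2),(292.5,130.5)); HR=tri((325,325.5),(337.5,125.5))
SL=tri((333.3,266.5),(302.3,222.5)); SR=tri((294.5,276.5),(351.8,215.5))
H=(HL+HR)/2; S=(SL+SR)/2
print("H",HL,HR,H,np.linalg.norm(HL-HR)); print("S",SL,SR,S,np.linalg.norm(SL-SR))
ax=(H-S)[:2]; print("len",np.linalg.norm(ax),"yaw",np.arctan2(ax[1],ax[0]), [np.arctan2(-(a-b)[0],(a-b)[1]) for a,b in((HL,HR),(SL,SR))])
yaw=np.arctan2(ax[1],ax[0])
Rd=(R.from_euler("z",yaw)*R.from_euler("y",-.31)).as_matrix()
for P,q in((H,[85,0,-5]),(S,[-107,0,14])): print("deck org",P-Rd@np.array(q)/1e3)
E
python3 rest.py
```

```text
H [0.7457 0.0682 0.0968] [ 0.7579 -0.0212  0.0962] [0.7518 0.0235 0.0965] 0.09017766007549723
S [0.564  0.0424 0.058 ] [ 0.5801 -0.053   0.0618] [ 0.5721 -0.0053  0.0599] 0.09674021672292359
len 0.18202896084875766 yaw 0.1590037711219519 [np.float64(0.13583893078071455), np.float64(0.16751411585890022)]
deck org [0.6704 0.0105 0.0754]
deck org [0.6769 0.0115 0.0792]
```

Request:
arm_command(
  moves=[
    {"twist":-0.166},
    {"twist":-0.166},
    {"twist":-0.166},
    {"dx":-1.4,"dy":-6},
    {"dx":-1.4,"dy":-6},
    {"dx":-1.4,"dy":-6},
    {"dx":-1.4,"dy":-6},
    {"dx":-1.4,"dy":-6},
    {"dx":-1.4,"dy":-6},
    {"dx":-1.4,"dy":-6},
    {"dx":-1.4,"dy":-6},
    {"dy":-6},
    {"dy":-6},
    {"dy":-6},
    {"dy":-6},
    {"dy":-6},
    {"dy":-6},
    {"dy":-6},
    {"dy":-6},
    {},
  ],
)

```text
validation failed for argument at $.mo...
```

Request:
arm_command(
  moves=[
    {"dx":0,"dy":0,"dz":0,"twist":-0.166,"hand":9.4},
    {"dx":0,"dy":0,"dz":0,"twist":-0.166,"hand":9.4},
    {"dx":0,"dy":0,"dz":0,"twist":-0.166,"hand":9.4},
    {"dx":-1.4,"dy":-6,"dz":0,"twist":0,"hand":9.4},
    {"dx":-1.4,"dy":-6,"dz":0,"twist":0,"hand":9.4},
    {"dx":-1.4,"dy":-6,"dz":0,"twist":0,"hand":9.4},
    {"dx":-1.4,"dy":-6,"dz":0,"twist":0,"hand":9.4},
    {"dx":-1.4,"dy":-6,"dz":0,"twist":0,"hand":9.4},
    {"dx":-1.4,"dy":-6,"dz":0,"twist":0,"hand":9.4},
    {"dx":-1.4,"dy":-6,"dz":0,"twist":0,"hand":9.4},
    {"dx":-1.4,"dy":-6,"dz":0,"twist":0,"hand":9.4},
    {"dx":0,"dy":-6,"dz":0,"twist":0,"hand":9.4},
    {"dx":0,"dy":-6,"dz":0,"twist":0,"hand":9.4},
    {"dx":0,"dy":-6,"dz":0,"twist":0,"hand":9.4},
    {"dx":0,"dy":-6,"dz":0,"twist":0,"hand":9.4},
    {"dx":0,"dy":-6,"dz":0,"twist":0,"hand":9.4},
    {"dx":0,"dy":-6,"dz":0,"twist":0,"hand":9.4},
    {"dx":0,"dy":-6,"dz":0,"twist":0,"hand":9.4},
    {"dx":0,"dy":-6,"dz":0,"twist":0,"hand":9.4},
    {"dx":0,"dy":0,"dz":0,"twist":0,"hand":9.4},
  ],
)

```text
clock: 2.6
eef_pos: [0.4767, -0.3225, 0.2045]
tool_rot: [-0.001, -0.075, 0.997, 0.0]
force: [0.5, 1.0, -0.2]
width: 0.0942
grasp_force: 0.0
```

Request:
arm_command(
  moves=[
    {"dx":-0.2,"dy":0,"dz":4,"twist":0,"hand":9.4},
    {"dx":0,"dy":0,"dz":3,"twist":0,"hand":9.4},
    {"dx":0,"dy":0,"dz":2,"twist":0,"hand":9.4},
    {"dx":0,"dy":0,"dz":0,"twist":0,"hand":9.4},
  ],
)

```text
clock: 3.1
eef_pos: [0.4784, -0.3177, 0.114]
tool_rot: [-0.001, -0.077, 0.997, 0.001]
force: [-0.2, -0.0, -0.5]
width: 0.0943
grasp_force: 0.0
```

Run:
```python
from h import *
s=snapshot("scene")[:,:,::-1]; cv2.imwrite("pics/s1.png",s)
print(get_state()["eef_pos"])
cv2.imwrite("pics/s1c.png",cv2.resize(s[170:330,80:260],None,fx=3.5,fy=3.5,interpolation=cv2.INTER_CUBIC))
```

```text
[ 0.47922286 -0.31863753  0.11554815]
```

View pics/s1c.png

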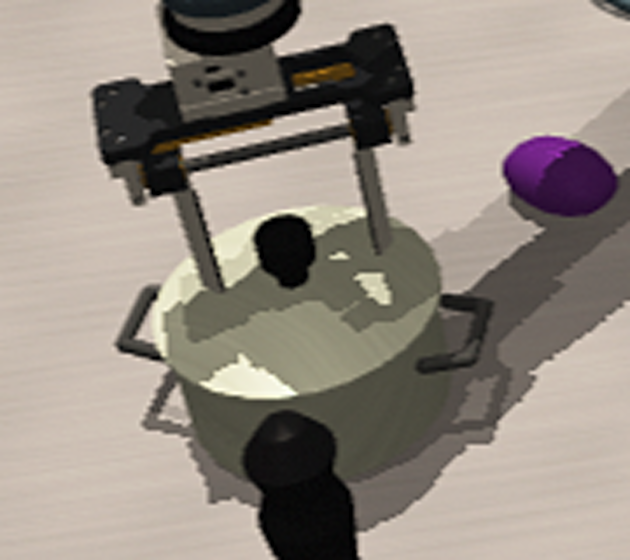

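The knob (crop px 285,247) sits between the two fingers, whose tips are clear of the dome. I'll shift 4 mm to centre it, then grip.

Request:
arm_command(
  force=25,
  moves=[
    {"dx":0,"dy":-0.4,"dz":0,"twist":0,"hand":9.4},
    {"dx":0,"dy":0,"dz":0,"twist":0,"hand":4.5},
    {"dx":0,"dy":0,"dz":0,"twist":0,"hand":4.5},
    {"dx":0,"dy":0,"dz":0,"twist":0,"hand":4.5},
    {"dx":0,"dy":0,"dz":0,"twist":0,"hand":3},
    {"dx":0,"dy":0,"dz":0,"twist":0,"hand":3},
    {"dx":0,"dy":0,"dz":0,"twist":0,"hand":3},
    {"dx":0,"dy":0,"dz":0,"twist":0,"hand":3},
  ],
)

```text
clock: 4.15
eef_pos: [0.4798, -0.3231, 0.1154]
tool_rot: [-0.0, -0.077, 0.997, -0.0]
force: [-0.0, 0.2, 0.3]
width: 0.0357
grasp_force: 25.0
```

Request:
arm_command(
  moves=[
    {"dx":0,"dy":0,"dz":-0.5,"twist":0,"hand":3},
    {"dx":0,"dy":0,"dz":-1,"twist":0,"hand":3},
    {"dx":0,"dy":0,"dz":-2.5,"twist":0,"hand":3},
    {"dx":0,"dy":0,"dz":-3,"twist":0,"hand":3},
    {"dx":0,"dy":0,"dz":-3,"twist":0,"hand":3},
    {"dx":0,"dy":0,"dz":-2,"twist":0,"hand":3},
    {"dx":0,"dy":0,"dz":-1,"twist":0,"hand":3},
    {"dx":0,"dy":0,"dz":0,"twist":0,"hand":3},
  ],
)

```text
clock: 5.15
eef_pos: [0.4799, -0.3231, 0.2456]
tool_rot: [0.0, -0.077, 0.997, -0.0]
force: [0.3, 0.2, -4.4]
width: 0.0352
grasp_force: 25.0
```

Request:
arm_command(
  moves=[
    {"dx":0,"dy":2,"dz":0,"twist":0,"hand":3},
    {"dx":0,"dy":4,"dz":0,"twist":0,"hand":3},
    {"dx":0,"dy":5,"dz":0,"twist":0,"hand":3},
    {"dx":0,"dy":5,"dz":0,"twist":0,"hand":3},
    {"dx":-1,"dy":5,"dz":0,"twist":0,"hand":3},
    {"dx":-2,"dy":5,"dz":0,"twist":0,"hand":3},
    {"dx":-3,"dy":3,"dz":0,"twist":0,"hand":3},
    {"dx":-4,"dy":1,"dz":0,"twist":0,"hand":3},
    {"dx":-4,"dy":0,"dz":0,"twist":0,"hand":3},
    {"dx":-3.5,"dy":0,"dz":0,"twist":0,"hand":3},
    {"dx":-3,"dy":0,"dz":0,"twist":0,"hand":3},
    {"dx":-2,"dy":0,"dz":0,"twist":0,"hand":3},
    {"dx":-1,"dy":0,"dz":0,"twist":0,"hand":3},
    {"dx":0,"dy":0,"dz":1.5,"twist":0,"hand":3},
    {"dx":0,"dy":0,"dz":2.5,"twist":0,"hand":3},
    {"dx":0,"dy":0,"dz":2.5,"twist":0,"hand":3},
    {"dx":0,"dy":0,"dz":1.5,"twist":0,"hand":3},
    {"dx":0,"dy":0,"dz":0,"twist":0,"hand":3},
  ],
)

```text
clock: 7.4
eef_pos: [0.6643, 0.0096, 0.1635]
tool_rot: [-0.002, -0.077, 0.997, 0.0]
force: [0.5, 0.5, -4.0]
width: 0.0355
grasp_force: 25.0
```

Run:
```python
from h import *
s=snapshot("scene")[:,:,::-1]; cv2.imwrite("pics/s2.png",s)
st=get_state(); print(st["eef_pos"],st["tool_rot"],st["force"],st["ft_torque"])
cv2.imwrite("pics/s2c.png",cv2.resize(s[180:370,240:420],None,fx=3,fy=3,interpolation=cv2.INTER_CUBIC))
```

```text
[0.66544083 0.00950359 0.16514868] [-4.27135970e-04 -7.69919186e-02  9.97031621e-01  9.18574816e-05] [ 0.09585499 -0.17286572 -4.05048693] [-0.00487576  0.06075423  0.00205711]
```

View pics/s2c.png

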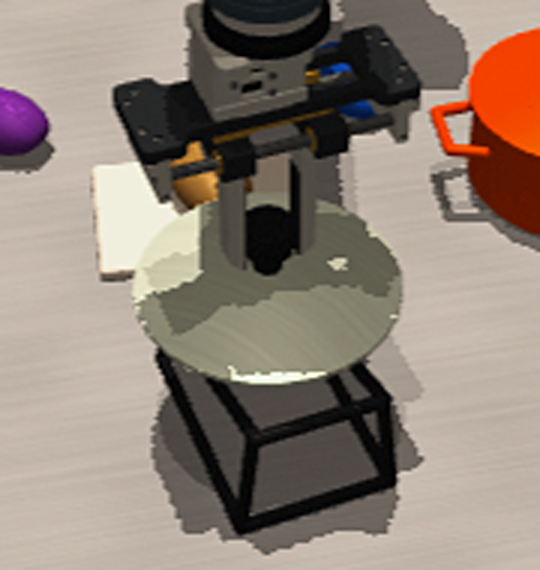

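The lid (crop px 268,290) is level and centred over the rest. Next I'll lower it onto the high end and let it pivot between the pads.

Request:
arm_command(
  force=12,
  moves=[
    {"dx":0,"dy":0,"dz":1,"twist":0,"hand":3},
    {"dx":0,"dy":0,"dz":1,"twist":0,"hand":3},
    {"dx":0,"dy":0,"dz":0.8,"twist":0,"hand":3},
    {"dx":0,"dy":0,"dz":0.3,"twist":0,"hand":3},
    {"dx":0,"dy":0,"dz":0.3,"twist":0,"hand":3},
    {"dx":0,"dy":0,"dz":0.2,"twist":0,"hand":3},
    {"dx":0,"dy":0,"dz":0,"twist":0,"hand":3},
  ],
)

```text
clock: 8.32
eef_pos: [0.6662, 0.0094, 0.1298]
tool_rot: [0.0, -0.077, 0.997, -0.0]
force: [-0.7, -0.4, -3.3]
width: 0.0358
grasp_force: 12.0
```

Request:
arm_command(
  moves=[
    {"dx":0.1,"dy":0,"dz":0.3,"twist":0,"hand":3},
    {"dx":0.1,"dy":0,"dz":0.3,"twist":0,"hand":3},
    {"dx":0.1,"dy":0,"dz":0.3,"twist":0,"hand":3},
    {"dx":0,"dy":0,"dz":0,"twist":0,"hand":3},
  ],
)

```text
clock: 8.82
eef_pos: [0.6622, 0.0089, 0.1201]
tool_rot: [-0.001, -0.077, 0.997, 0.0]
force: [-4.8, -0.5, -0.4]
width: 0.0358
grasp_force: 12.0
```

Request:
arm_command(
  moves=[
    {"dx":0.1,"dy":0,"dz":0.3,"twist":0,"hand":3},
    {"dx":0.15,"dy":0,"dz":0.3,"twist":0,"hand":3},
    {"dx":0,"dy":0,"dz":0,"twist":0,"hand":3},
  ],
)

```text
clock: 9.2
eef_pos: [0.6604, 0.0085, 0.114]
tool_rot: [-0.0, -0.077, 0.997, -0.0]
force: [-2.1, 0.5, -0.8]
width: 0.0355
grasp_force: 12.0
```

Run:
```python
from h import *
s=snapshot("scene")[:,:,::-1]; t=snapshot("top")[:,:,::-1]
st=get_state(); print(st["eef_pos"],st["force"],st["ft_torque"],st["width"])
a=cv2.resize(s[210:360,260:410],None,fx=2.6,fy=2.6,interpolation=cv2.INTER_CUBIC)
b=cv2.resize(t[100:250,250:400],None,fx=2.6,fy=2.6,interpolation=cv2.INTER_CUBIC)
cv2.imwrite("pics/s3c.png",np.hstack([a,b]))
```

```text
[0.66059282 0.00855577 0.11431495] [-1.56753337  0.21793169 -1.27712365] [-0.10370514  0.24899135 -0.02458754] 0.035839760008604886
```

View pics/s3c.png

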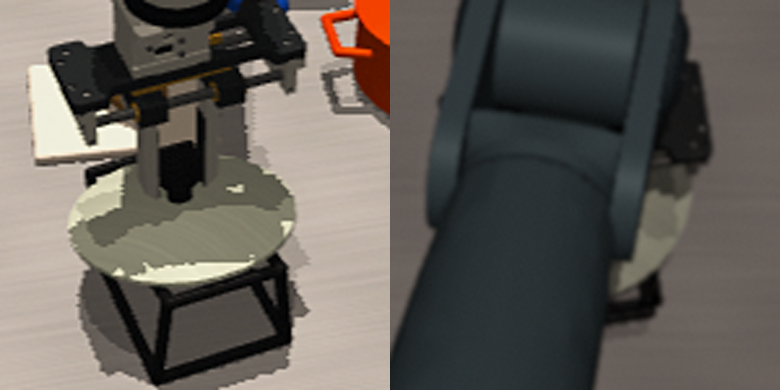

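The lid has tilted about half way: its ellipse has flattened, and the far rim is resting on the high bar at about crop px (200,285). I'll continue.

Request:
arm_command(
  moves=[
    {"dx":0.15,"dy":0,"dz":0.3,"twist":0,"hand":3},
    {"dx":0.15,"dy":0,"dz":0.3,"twist":0,"hand":3},
    {"dx":0,"dy":0,"dz":0,"twist":0,"hand":3},
  ],
)

```text
clock: 9.68
eef_pos: [0.6581, 0.0081, 0.1087]
tool_rot: [0.001, -0.077, 0.997, -0.0]
force: [-0.1, -1.0, -1.5]
width: 0.0359
grasp_force: 12.0
```

```bash
cat > lid.py <<'E'
from h import *
s=snapshot("scene")[:,:,::-1]; cv2.imwrite("pics/now.png",s)
st=get_state(); print(st["clock"],st["eef_pos"],st["force"],st["ft_torque"],st["width"])
cr=s[210:360,260:410]
h=cv2.cvtColor(cr,cv2.COLOR_BGR2HSV).astype(int)
b=cr.astype(int)
m=((b[...,2]-b[...,0]>14)&(b[...,1]-b[...,0]>12)&(h[...,1]<110)).astype(np.uint8)  # yellowish grey
m=cv2.morphologyEx(m,cv2.MORPH_OPEN,np.ones((3,3),np.uint8))
cs,_=cv2.findContours(m,cv2.RETR_EXTERNAL,cv2.CHAIN_APPROX_NONE); c=max(cs,key=cv2.contourArea)
low=c[c[:,0,1]>c[:,0,1].mean()]
e=cv2.fitEllipse(cv2.convexHull(c)); print("ell",np.array(e[0])+[260,210],e[1],e[1][0]/e[1][1],e[2],cv2.boundingRect(c))
E
python3 lid.py
```

```text
9.725 [0.65805625 0.00806815 0.10868262] [ 0.05752474 -1.10929795 -0.93439373] [-0.09009093 -0.03147741 -0.03460356] 0.03548491215428935
ell [329.73804474 295.63744354] (45.55622863769531, 88.82576751708984) 0.5128717703332022 82.8986587524414 (26, 63, 88, 47)
```

Request:
arm_command(
  force=6,
  moves=[
    {"dx":0.05,"dy":0,"dz":0.2,"twist":0,"hand":3},
    {"dx":0.05,"dy":0,"dz":0.2,"twist":0,"hand":3},
    {"dx":0,"dy":0,"dz":0,"twist":0,"hand":3},
  ],
)

```text
clock: 10.1
eef_pos: [0.6587, 0.0082, 0.1073]
tool_rot: [0.003, -0.077, 0.997, -0.0]
force: [-1.3, 0.9, 6.6]
width: 0.0358
grasp_force: 6.0
```

```bash
python3 lid.py
python3 - <<'E'
import cv2
s=cv2.imread("pics/now.png"); cv2.imwrite("pics/s4c.png",cv2.resize(s[210:360,260:410],None,fx=4,fy=4,interpolation=cv2.INTER_CUBIC))
E
```

```text
10.15 [0.65864072 0.0081553  0.10725395] [-1.10281146  0.55119945  7.01638123] [ 0.14307513  0.12400861 -0.03320826] 0.03588670206939792
ell [329.72748566 295.61714172] (45.58714294433594, 88.64981842041016) 0.514238424360272 82.9408950805664 (26, 63, 88, 47)
```

View pics/s4c.png

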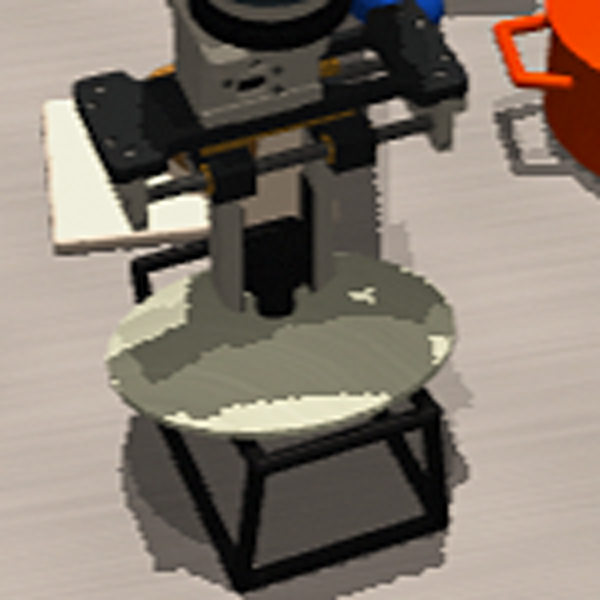

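The lid now lies tilted along the rails, and its ellipse no longer changes. The force has turned to +7 N, so it is seated. I'll ease off and release.

Request:
arm_command(
  moves=[
    {"dx":0,"dy":0,"dz":-0.1,"twist":0,"hand":3},
    {"dx":0,"dy":0,"dz":-0.1,"twist":0,"hand":3.5},
    {"dx":0,"dy":0,"dz":0,"twist":0,"hand":4},
    {"dx":0,"dy":0,"dz":0,"twist":0,"hand":5},
    {"dx":0,"dy":0,"dz":0,"twist":0,"hand":6},
    {"dx":0,"dy":0,"dz":0,"twist":0,"hand":7},
    {"dx":0,"dy":0,"dz":0,"twist":0,"hand":7},
  ],
)

```text
clock: 11.02
eef_pos: [0.6565, 0.008, 0.1064]
tool_rot: [-0.0, -0.077, 0.997, 0.0]
force: [0.7, 0.0, 0.1]
width: 0.0699
grasp_force: 0.0
```

```bash
python3 lid.py
```

```text
11.075 [0.65654206 0.0079879  0.10646595] [ 0.05287004 -0.71053532 -0.47178671] [ 0.0581281  -0.03101813  0.01253379] 0.06954850386865451
ell [329.33994293 295.75868988] (44.150535583496094, 89.47109985351562) 0.49346141553843065 83.05208587646484 (26, 66, 88, 43)
```

Request:
arm_command(
  moves=[
    {"dx":0,"dy":0,"dz":-2,"twist":0,"hand":7},
    {"dx":0,"dy":0,"dz":-4,"twist":0,"hand":7},
    {"dx":0,"dy":0,"dz":-5,"twist":0,"hand":9.4},
    {"dx":3.8,"dy":0.6,"dz":0,"twist":0,"hand":9.4},
    {"dx":5,"dy":0.8,"dz":0,"twist":0,"hand":9.4},
    {"dx":5,"dy":0.8,"dz":0,"twist":0,"hand":9.4},
    {"dx":5,"dy":0.8,"dz":0,"twist":0,"hand":9.4},
    {"dx":3,"dy":0.4,"dz":0,"twist":0,"hand":9.4},
    {"dx":0,"dy":0,"dz":0,"twist":-0.148,"hand":9.4},
    {"dx":0,"dy":0,"dz":0,"twist":0,"hand":9.4},
  ],
)

```text
clock: 12.32
eef_pos: [0.4362, 0.008, 0.2181]
tool_rot: [0.001, -0.15, 0.989, -0.001]
force: [0.7, 0.2, 0.4]
width: 0.094
grasp_force: 0.0
```

```bash
python3 lid.py
python3 - <<'E'
from h import *
t=snapshot("top")[:,:,::-1]; s=cv2.imread("pics/now.png")
cv2.imwrite("pics/topnow.png",t)
a=cv2.resize(s[190:360,240:410],None,fx=2.3,fy=2.3,interpolation=cv2.INTER_CUBIC)
b=cv2.resize(t[90:260,230:400],None,fx=2.3,fy=2.3,interpolation=cv2.INTER_CUBIC)
cv2.imwrite("pics/s5c.png",np.hstack([a,b]))
E
```

```text
12.375 [0.43639217 0.00801057 0.21778312] [ 0.38054092 -0.09565822  0.69524085] [ 0.06286748 -0.00034633  0.0309678 ] 0.09416015371601696
ell [329.60260773 295.23821259] (45.4343147277832, 88.790771484375) 0.5117008667480554 82.59231567382812 (26, 63, 88, 46)
```

View pics/s5c.png

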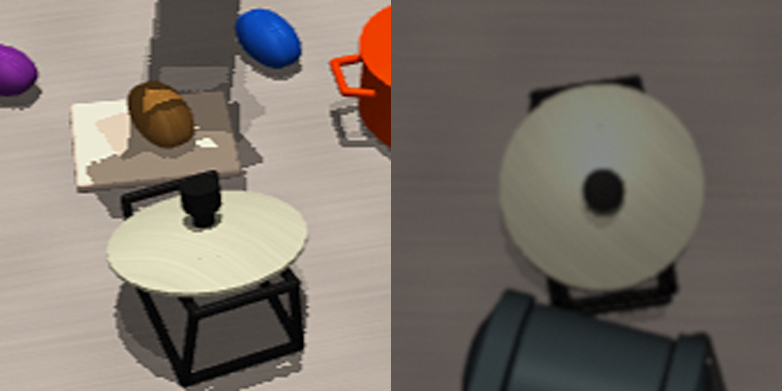

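The lid lies flat on both rails. In the right (top-view) panel its centre is at (602,188), on the rest's mid-line, and the knob points up and back. Next is the potato.

Request:
arm_command(
  force=15,
  moves=[
    {"dx":0,"dy":0,"dz":4,"twist":0,"hand":9.4},
    {"dx":0,"dy":0,"dz":5,"twist":0,"hand":9.4},
    {"dx":0,"dy":0,"dz":5,"twist":0,"hand":9.4},
    {"dx":0,"dy":0,"dz":4,"twist":0,"hand":9.4},
    {"dx":0,"dy":0,"dz":1.9,"twist":0,"hand":9.4},
    {"dx":0,"dy":0,"dz":0,"twist":0,"hand":9.4},
    {"dx":0,"dy":0,"dz":0,"twist":0,"hand":6.5},
    {"dx":0,"dy":0,"dz":0,"twist":0,"hand":5},
    {"dx":0,"dy":0,"dz":0,"twist":0,"hand":4},
    {"dx":0,"dy":0,"dz":0,"twist":0,"hand":4},
    {"dx":0,"dy":0,"dz":0,"twist":0,"hand":4},
  ],
)

```text
clock: 13.8
eef_pos: [0.4363, 0.0081, 0.018]
tool_rot: [0.0, -0.15, 0.989, -0.0]
force: [-0.1, 0.6, 3.8]
width: 0.0595
grasp_force: 15.0
```

Run:
```python
from h import *
np.set_printoptions(precision=4,suppress=True)
t=cv2.imread("pics/topnow.png"); s=cv2.imread("pics/now.png")
st=get_state(); print(st["eef_pos"],st["force"],st["width"],st["grasp_force"])
x,c=blob(t.min(2)>80,(270,110,345,228)); (u,v),r=cv2.minEnclosingCircle(c); print("lid top",u,v,r)
kt,_=blob(t.max(2)<45,(480-200,155,505-180,190)); ks,_=blob(s.max(2)<45,(317,262,337,285)); k=tri(ks,kt); print("knob",kt,ks,k)
D=np.array([.673,.011,.075]); Rd=(R.from_euler("z",.155)*R.from_euler("y",-.31)).as_matrix()
print("knob in deck",Rd.T@(k-D))
o,d=ray("top",(u,v)); n=Rd[:,2]; P=o+d*((D+.009*n-o)@n)/(d@n); print("lid in deck",Rd.T@(P-D))
```

```text
[0.4363 0.0081 0.018 ] [-0.1054  0.5711  3.8067] 0.05948779107053056 15.000147521495819
lid top 307.0 168.0 68.7968978881836
knob [319.6236 173.1134] [326.8821 274.1864] [0.65   0.009  0.1237]
knob in deck [-0.0071  0.0016  0.0534]
lid in deck [0.0052 0.0257 0.009 ]
```

Request:
arm_command(
  moves=[
    {"dx":0,"dy":0,"dz":-1,"twist":0,"hand":4},
    {"dx":0,"dy":0,"dz":-3,"twist":0,"hand":4},
    {"dx":0,"dy":0,"dz":-4,"twist":0,"hand":4},
    {"dx":0,"dy":0,"dz":-4,"twist":0,"hand":4},
    {"dx":0,"dy":0,"dz":-1,"twist":0,"hand":4},
    {"dx":0.4,"dy":-2,"dz":0,"twist":0,"hand":4},
    {"dx":0.7,"dy":-4,"dz":0,"twist":0,"hand":4},
    {"dx":0.9,"dy":-5,"dz":0,"twist":0,"hand":4},
    {"dx":0.9,"dy":-5,"dz":0,"twist":0,"hand":4},
    {"dx":0.9,"dy":-5,"dz":0,"twist":0,"hand":4},
    {"dx":0.9,"dy":-5,"dz":0,"twist":0,"hand":4},
    {"dx":0.7,"dy":-4,"dz":0,"twist":0,"hand":4},
    {"dx":0.4,"dy":-2.9,"dz":0,"twist":0,"hand":4},
    {"dx":0,"dy":0,"dz":0,"twist":0,"hand":4},
    {"dx":0,"dy":0,"dz":0,"twist":0,"hand":4},
  ],
)

```text
clock: 15.68
eef_pos: [0.4777, -0.322, 0.1458]
tool_rot: [-0.001, -0.151, 0.989, 0.001]
force: [1.0, 0.2, -2.5]
width: 0.0591
grasp_force: 15.0
```

Run:
```python
from h import *
s=snapshot("scene")[:,:,::-1]; st=get_state(); print(st["eef_pos"],st["force"],st["width"])
cv2.imwrite("pics/s6c.png",cv2.resize(s[160:360,80:400],None,fx=2.4,fy=2.4,interpolation=cv2.INTER_CUBIC))
```

```text
[ 0.47787336 -0.32187968  0.14621998] [-0.49677596  0.46729687 -2.25573038] 0.05926124532720122
```

View pics/s6c.png

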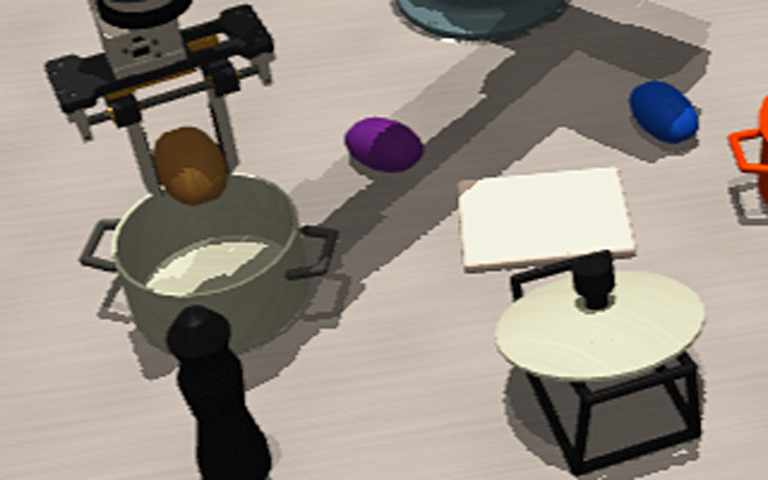

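The potato (crop px 190,165) is held over the open mouth of the pot, which is standing in place. The lid is still on the rest. I'll lower, release and retreat.

Request:
arm_command(
  moves=[
    {"dx":0,"dy":0,"dz":3,"twist":0,"hand":4},
    {"dx":0,"dy":0,"dz":4,"twist":0,"hand":4},
    {"dx":0,"dy":0,"dz":4,"twist":0,"hand":4},
    {"dx":0,"dy":0,"dz":1.6,"twist":0,"hand":4},
    {"dx":0,"dy":0,"dz":0.4,"twist":0,"hand":4},
    {"dx":0,"dy":0,"dz":0,"twist":0,"hand":4},
    {"dx":0,"dy":0,"dz":0,"twist":0,"hand":7.2},
    {"dx":0,"dy":0,"dz":0,"twist":0,"hand":7.2},
    {"dx":0,"dy":0,"dz":0,"twist":0,"hand":7.2},
    {"dx":0,"dy":0,"dz":0,"twist":0,"hand":7.2},
    {"dx":0,"dy":0,"dz":-2,"twist":0,"hand":7.2},
    {"dx":0,"dy":0,"dz":-4,"twist":0,"hand":7.2},
    {"dx":0,"dy":0,"dz":-5,"twist":0,"hand":7.2},
    {"dx":0,"dy":0,"dz":-6,"twist":0,"hand":7.2},
    {"dx":4,"dy":0,"dz":-4,"twist":0,"hand":7.2},
    {"dx":4,"dy":2,"dz":0,"twist":0,"hand":7.2},
    {"dx":0,"dy":0,"dz":0,"twist":0,"hand":7.2},
  ],
)

```text
clock: 17.85
eef_pos: [0.4031, -0.3211, 0.2292]
tool_rot: [-0.004, -0.143, 0.99, -0.004]
force: [-0.1, -0.4, -0.5]
width: 0.0718
grasp_force: 0.0
```

Run:
```python
from h import *
s=snapshot("scene")[:,:,::-1]; st=get_state(); print(st["clock"],st["eef_pos"],st["force"],st["width"])
cv2.imwrite("pics/end.png",s)
```

```text
17.9 [ 0.40394729 -0.32140549  0.22877688] [0.31499931 0.40075322 0.15895327] 0.07170371064751298
```

View pics/end.png

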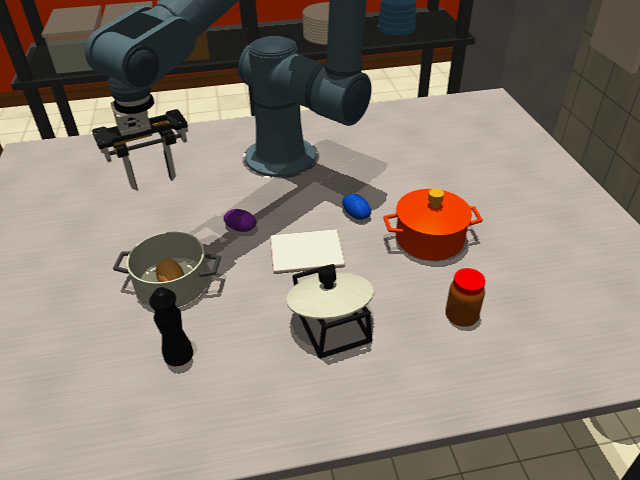

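The potato is in the grey pot (170,270), the lid lies on the rest (330,295), and the other things are where they were. The arm touches nothing.

```bash
python3 -c "
from rig import *
print(hand_in())"
```

```text
the job is handed in; nothing more can be done
None
```

The job is handed in at about 18 s: the grey lid lies right way up on both rails of the rest, about 2 mm off centre by measurement, the potato is in the grey pot, and the last picture shows the pot and the bystanders where they were.

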